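# Let the jar sled past the spring stop

### The arm

A 7-joint arm with a two-finger parallel gripper is mounted at the origin on the work surface. World frame = base frame: x ahead of the robot, y to its left, z up, the work surface at z = 0. Lengths are in m, angles in rad, forces in N, time in s.
With the tool pointing down it reaches from about 0.4 to 0.85 m from the base axis. Payload 10.4 kg.
Tool frame: the origin (TCP) lies midway between the tips of the shut fingers; the grasp point (between the pads) lies 19 mm behind it; z points along the fingers, x is the direction in which the jaws open and shut, and the axes are right-handed (so a half turn about z gives the same grasp; the last joint's range is limited). The gripper opens to 87 mm and grips with 3 to 60 N. Pads are 19 mm wide; open, the fingers measure 117 mm over their backs; the gripper's body (75 mm by 190 mm) begins 51 mm behind the grasp point.
Start: joints at [-1.296, 0.332, -0.065, 1.46, 0.022, 1.35, -0.088], TCP at [0.183, 0.598, 0.198] pointing down, gripper open.
Joint ranges: [-2.6, 2.6], [-0.5, 2.12], [-1.47, 1.34], [0.16, 2.42], [-1.27, 4.41], [0.06, 2.06], [-2.6, 2.6]. Speed limits (rad/s): [2.22, 2.22, 2.79, 2.79, 3.14, 3.14, 3.14].

### API

Orientations are given as a unit quaternion [x, y, z, w].
In Python, from bench import r gives the robot as it stands. The module is installed in compiled form; this text tells all that it offers.
- The arm moves only by the tool play_rows, never from a script. Its argument "commands" is a list of rows, each a list of 7 numbers: the shift along the world's x, y, z in cm, then the turn, a rotation vector about the world's x, y, z in rad, then the finger opening in cm, from 0 to 8.7. A call has 1 to 20 rows; each row shifts and turns the commanded pose from where the row before left it; what a row does not reach is not made up. A row lasts 1/8 s, in which the tool goes at most 62.5 mm and 10.7 degrees, less where a joint would pass 70% of its speed; a pose out of reach is approached as far as the arm can. A call is refused whole if a number of a shift passes 6.25 or a number of a turn 0.188, either way. A call with a gripper value outside its range is refused whole. The fingers move at their own pace and stop on an object; "grip_force" is the grip in N (left out, the last holds). Time passes only in rows, so rows that do not move let the fingers close. It gives the time, the measured TCP pose, the force and the opening at its end, in the units of the state.
- r.read_state(): the state, without advancing time (a new reading comes with each control period).
- r.camera(name): name is "scene" or "side" or "wrist"; returns a dict with "img" (420x560x3 uint8, red, green, blue), "K" (3x3 intrinsics, pixels), "camera_from_world" (4x4, takes a point from world to camera coordinates). Camera axes: x right, y down, z forward; pixel columns grow to the right and rows downward; lengths in m; the calibration is good to about 2 mm. A picture is of the moment at which its call begins. There is no depth.
- r.close_job(): hands the job in, once; it reports no verdict.
The state is a dict: "time": time; "joint_positions": joint angles; "joint_vel": joint speeds; "joint_torque": joint torques, N m; "ee_pos": TCP position; "eef_rot": TCP orientation; "ft_force": force on the tool from outside, world axes, zero at the start; "torque": the same for the moment, N m; "width": finger opening in m.
Only numpy, scipy, OpenCV 4.12 (cv2) and the standard library are available. Lean on these libraries where they do the work, as an engineer would, in place of code of your own. Each camera call takes 0.05 s, during which the arm holds its last target. There are 200 camera calls.

### The job

Press the steel spring plate of the wooden rack down with the fingertips and, while keeping it down, push the sled with its jar past the two stop pins until it is home against the end block; then let the plate spring back up so the pins stand behind the sled. Only press and push: do not touch or lift the jar on the sled, and leave the other jars, the mug and the seamer where they stand.

Things in the scene. Friction and masses are not known exactly. Their poses are not given: they have to be found in the camera images.
- rack: Fixed wooden rack, 130 mm wide (its x), 387 mm long (its y: -230 to +157 mm). Origin on the shelf surface midway between the stop pins; z up; +y is the way the sled must travel. Rail tops are 45 mm above the shelf; between them is a slot 60 mm wide, open from above, holding the spring plate. Guide walls at x = +-52 to +-65 mm reach 59 mm. End block 74 mm high, near face at y = +142 mm.
- press_spot (a point): Point on top of the flat steel spring plate, on its centre line, 38 mm behind the sled's rear face at the start: a good place to press. It goes down with the plate. The plate is 56 mm wide and runs under the sled from rack y = -215 to +30 mm; its top is 42 mm above the shelf when up, 30 mm when fully down.
- stop_pins (a point): Point midway between the tops of the two stop pins, 53 mm above the shelf when up. The pins, 10 mm thick, are part of the spring plate, stand at rack x = +-37 mm, y = 0, and come up through the rails. The 64 mm between them is free, so closed fingers can follow the sled between them while still pressing the plate.
- stop (a joint): How far the plate and pins are pressed down, m: 0 up, 0.012 at the bottom; 3.5 N to start, 8 N at the bottom. Up, the pins stand 7 mm above the sled's underside and block it; pressed beyond 0.008 they clear it. The sled's underside has three cross cleats with pockets between: let go early, the pins spring into a pocket and block the sled again.
- sled_rear (a point): Middle of the sled's flat upright rear face (the face to push), 15 mm above its underside. The dark wooden sled runs in the rack's guides; 100 mm wide, 120 mm long, underside 46 mm and top 76 mm above the shelf. Its rear 45 mm are a solid block; the jar's seat is further forward.
- sled (a joint): Travel of the sled along rack +y, m: 0 at the start (its front 7 mm short of the pins), 0.150 home against the end block, its rear then 13 mm beyond the pins. Slides with about 1.5 N of friction and stays where it is left.
- sled_seat (a point): Centre of the floor of the jar seat in the sled, 80 mm ahead of the sled's rear face, 62 mm above the shelf; the seat is 14 mm deep and moves with the sled.
- jar: Loose glass jar with a steel cap, 66 mm across, 100 mm tall, standing in the sled's seat; origin at the centre of its underside, z up.
- spare_jar_a: Bystander: glass jar 66 mm across, 100 mm tall, on the shelf beyond the rack's end block; origin under its centre.
- spare_jar_b: Bystander: a second such jar next to it; origin under its centre.
- mug: Bystander: brown ceramic mug, 80 mm across, 90 mm tall, on the far side of the rack; origin under its centre.
- seamer: Bystander: steel jar seamer, 92 mm across, about 88 mm tall, with a lever handle reaching 110 mm to its own +y; on the far side of the rack; origin under its centre.
There are look-alikes about, which are no part of the job. Leave any green or yellow look-alike of the jar alone.

How it is judged:
By the outcome, as a careful person would: the job done as asked, in the order asked, and still so for the second after the job is handed in, with the robot touching nothing.
It also fails if it takes over 45 s, if anything falls off the work surface, if the arm or the gripper's body presses on something with over 40 N, if the wrist force passes 120 N, or if a joint passes its speed limit or range.

## Working session

There is one attempt and no reset: what is moved stays moved. The work goes in short steps, Python scripts to look and compute and a tool call to move; the robot and the scene stay as the last step left them, time stands still between calls to the robot, and variables do not carry over. Pictures are saved under pics/ and viewed, about 8 in all and at most 12, crops included, and the job is handed in when it is done.

Besides the shell and the picture viewer there is one more tool, called after "Request:" as a command line: name --pt "numbers of a row" for each row, then --argument value for the rest. play_rows: Moves the arm, as the interface text tells. Its arguments: {"type":"object","properties":{"commands":{"type":"array","items":{"type":"array","items":{"type":"number"}}},"grip_force":{"type":"number"}},"required":["commands"]}

```bash
mkdir -p pics
python3 - <<'E'
from bench import r
import cv2, numpy as np
s=r.read_state(); print({k:np.round(v,3).tolist() for k,v in s.items()})
for n in("scene","side"):
    c=r.camera(n); cv2.imwrite(f"pics/{n}0.png",c["img"][:,:,::-1]); np.savez(f"{n}0.npz",**c)
    print(n,c["K"].round(1).tolist(),c["camera_from_world"].round(3).tolist())
E
```

```text
{'time': 0.0, 'joint_positions': [-1.296, 0.333, -0.065, 1.461, 0.022, 1.35, -0.088], 'joint_vel': [0.001, 0.001, 0.002, 0.001, -0.001, -0.001, 0.001], 'joint_torque': [-0.002, -62.326, 0.023, -38.993, -0.062, 0.039, 0.0], 'ee_pos': [0.183, 0.597, 0.197], 'eef_rot': [0.804, 0.594, -0.001, 0.0], 'ft_force': [-0.083, -0.339, 0.746], 'torque': [0.039, -0.016, 0.0], 'width': 0.087}
scene [[523.8, 0.0, 277.3], [0.0, 523.8, 207.5], [0.0, 0.0, 1.0]] [[-0.718, 0.696, 0.004, 0.403], [0.507, 0.526, -0.683, -0.28], [-0.478, -0.488, -0.73, 1.674], [0.0, 0.0, 0.0, 1.0]]
side [[429.6, 0.0, 271.0], [0.0, 429.6, 201.9], [0.0, 0.0, 1.0]] [[0.987, -0.161, 0.001, -0.559], [-0.122, -0.752, -0.648, 0.145], [0.105, 0.639, -0.762, 1.099], [0.0, 0.0, 0.0, 1.0]]
```

View pics/scene0.png

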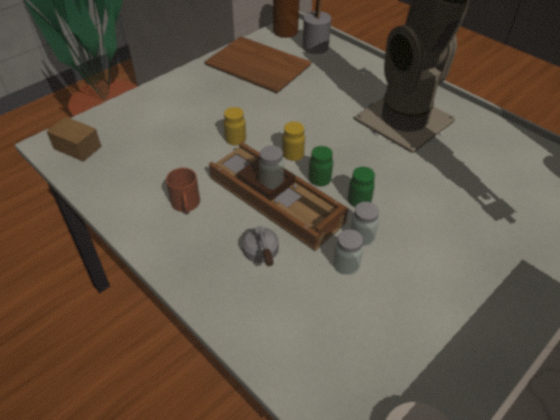

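View pics/side0.png

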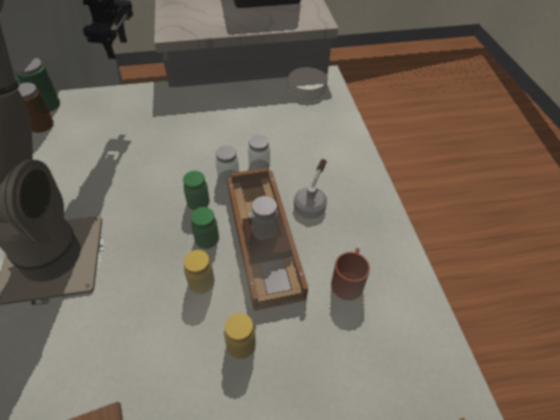

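The rack runs from its rear (scene ≈(230,160)) to the end block (scene ≈(330,225)), and two clear spare jars stand beyond the block. The sled is dark with a clear jar at scene (271,165) / side (264,215). Yellow and green look-alikes stand on the robot's side, the mug at (183,190) and the seamer at (261,243). I'll check this in a close crop.

Run:
```python
import cv2
a=cv2.imread("pics/scene0.png")[140:250,200:360]; b=cv2.imread("pics/side0.png")[160:310,215:315]
cv2.imwrite("pics/cs.png",cv2.convertScaleAbs(cv2.resize(a,None,fx=5,fy=5,interpolation=cv2.INTER_CUBIC),alpha=1.5))
cv2.imwrite("pics/cd.png",cv2.convertScaleAbs(cv2.resize(b,None,fx=4,fy=4,interpolation=cv2.INTER_CUBIC),alpha=1.5))
```

```text
(no output)
```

View pics/cs.png

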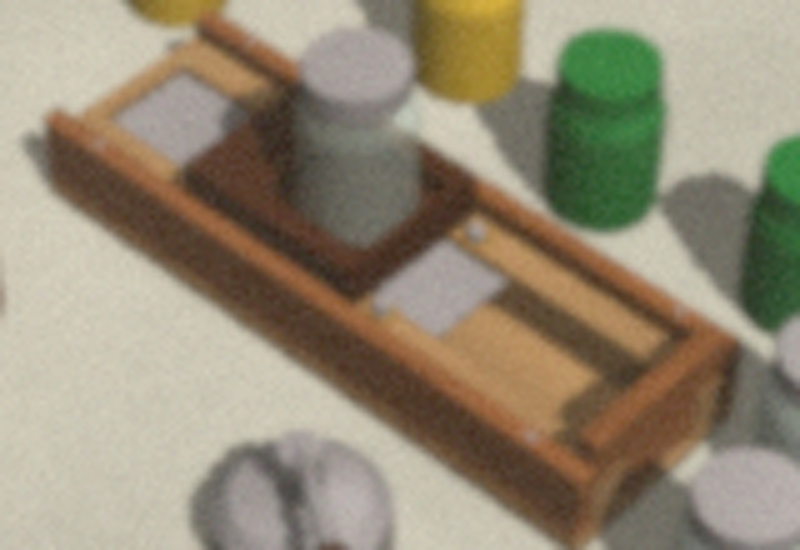

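View pics/cd.png

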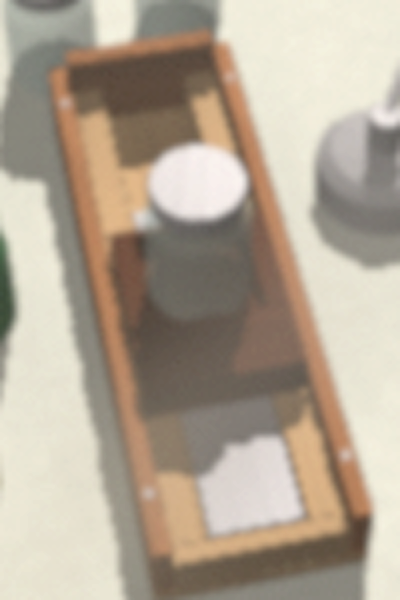

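The sled is dark wood at the rear-middle, its jar is clear with a steel cap, and the plate shows behind and ahead of it. Pins are visible at crop scene (475,230) and (383,303). Next I fit the rack's pose to the picked points.

```bash
cat > fit.py <<'E'
import numpy as np
from scipy.optimize import least_squares
S=[((65,-230,59),(52,115)),((-65,-230,59),(205,15)),((-37,0,53),(476,230)),((37,0,53),(382,303)),((-28,-215,42),(185,70)),((28,-215,42),(115,122)),
((-28,30,42),(505,285)),((28,30,42),(437,337))]
D=[((-28,-215,42),(208,536)),((28,-215,42),(304,518)),((65,-230,59),(368,518)),((-65,-230,59),(152,558)),((-37,0,53),(145,220))]
P=[]
for n,L,o,k in(("scene",S,(200,140),5),("side",D,(215,160),4)):
    c=np.load(n+"0.npz")
    for X,u in L: P.append((c["K"],c["camera_from_world"],np.array(X)/1e3,np.array(o)+(np.array(u)+.5)/k-.5))
def w(p,X): c,s=np.cos(p[2]),np.sin(p[2]); return np.array([p[0]+c*X[0]-s*X[1],p[1]+s*X[0]+c*X[1],X[2]])
def f(p):
    o=[]
    for K,T,X,u in P:
        q=K@(T[:3,:3]@w(p,X)+T[:3,3]); o+=list(q[:2]/q[2]-u)
    return o
E
python3 - <<'E'
from fit import *
b=min((least_squares(f,[.5,.3,a],loss="soft_l1") for a in(-2.5,-1,.5,2)),key=lambda s:s.cost)
print(b.x,b.cost); print(np.round(np.reshape(f(b.x),(-1,2)),1).tolist())
for n,X in(("rear end",(0,-.23,.059)),("press",(0,-.17,.042)),("sledrear",(0,-.132,.061)),("pins",(0,0,.053)),("home rear",(0,.018,.061))): print(n,w(b.x,X).round(4))
from bench import r; from scipy.spatial.transform import Rotation as R
s=r.read_state(); print(R.from_quat(s["eef_rot"]).as_matrix().round(3).tolist())
print("rack y dir",np.cos(b.x[2]+np.pi/2),np.sin(b.x[2]+np.pi/2))
E
```

```text
[0.54086683 0.00796534 0.04482026] 12.215430000929018
[[-2.0, 0.2], [1.3, -1.7], [-0.1, 0.3], [-0.4, 0.3], [-0.1, 0.3], [-0.6, -0.6], [0.2, -0.4], [-0.6, 0.4], [0.0, -0.3], [-0.3, -0.2], [1.3, -1.1], [-0.9, -0.5], [-4.1, 4.4]]
rear end [ 0.5512 -0.2218  0.059 ]
press [ 0.5485 -0.1619  0.042 ]
sledrear [ 0.5468 -0.1239  0.061 ]
pins [0.5409 0.008  0.053 ]
home rear [0.5401 0.0259 0.061 ]
[[0.293, 0.956, -0.0], [0.956, -0.293, -0.001], [-0.001, 0.0, -1.0]]
rack y dir -0.044805256153652745 0.9989957402416717
```

Run:
```python
import fit; from fit import *
fit.P=P[2:10]
b=least_squares(f,[.54,.008,.045],loss="soft_l1"); p=b.x
print(p,b.cost,np.round(np.reshape(f(p),(-1,2)),1).tolist()); np.save("pose.npy",p)
c,s=np.cos(p[2]),np.sin(p[2])
def ray(n,u,z):
    k=np.load(n+"0.npz");T=k["camera_from_world"];C=-T[:3,:3].T@T[:3,3];d=T[:3,:3].T@np.linalg.inv(k["K"])@np.r_[u,1]
    X=C+d*(z-C[2])/d[2]; q=X[:2]-p[:2]; return X.round(3),(np.array([c*q[0]+s*q[1],-s*q[0]+c*q[1]])*1e3).round(1)
for n,v,u,z in(("green1","scene",(321,153),.1),("green2","scene",(363,174),.1),("yel1","scene",(235,114),.1),("yel2","scene",(294,128),.1),
("green1","side",(204,217),.1),("green2","side",(195,180),.1),("yel2","side",(197,261),.1),("yel1","side",(239,325),.1),("mug","scene",(183,177),.09),("mug","side",(351,266),.09),("seamer","scene",(261,234),.08),
("jar","scene",(271,151),.162),("jar","side",(264.5,206),.162),("spareA","scene",(350,238),.1),("spareB","scene",(367,210),.1),
("sledrear+50","scene",(237,176),.076),("sledrear+50 side","side",(290,256),.076),("sledrear-50 side","side",(250.5,262),.076)): print(n,v,*ray(v,u,z))
for n,X in(("press",(0,-.17,.042)),("sledrear",(0,-.132,.061)),("home rear",(0,.018,.061))): print(n,w(p,X).round(4))
```

```text
[0.53993904 0.00786949 0.04916616] 0.796361763298802 [[0.1, 0.1], [-0.1, 0.1], [-0.1, 0.2], [-0.5, -0.6], [0.4, -0.7], [-0.3, 0.2], [0.0, -0.2], [-0.3, -0.2]]
green1 scene [ 0.398 -0.001  0.1  ] [-142.4   -1.7]
green2 scene [0.38 0.13 0.1 ] [-153.6  130.3]
yel1 scene [ 0.452 -0.292  0.1  ] [-103.  -294.8]
yel2 scene [ 0.374 -0.127  0.1  ] [-172.6 -126.2]
green1 side [ 0.398 -0.007  0.1  ] [-142.7   -8.3]
green2 side [0.382 0.122 0.1  ] [-152.2  121.8]
yel2 side [ 0.374 -0.133  0.1  ] [-172.3 -132.4]
yel1 side [ 0.451 -0.301  0.1  ] [-103.7 -304.1]
mug scene [ 0.717 -0.192  0.09 ] [ 167.  -208.7]
mug side [ 0.72  -0.196  0.09 ] [ 169.4 -212.4]
seamer scene [0.697 0.083 0.08 ] [160.8  67.7]
jar scene [ 0.539 -0.048  0.162] [ -4.  -55.6]
jar side [ 0.543 -0.048  0.162] [  0.7 -55.6]
spareA scene [0.569 0.247 0.1  ] [ 40.6 237.7]
spareB scene [0.472 0.218 0.1  ] [-57.7 213.7]
sledrear+50 scene [ 0.604 -0.11   0.076] [  58.5 -120.6]
sledrear+50 side side [ 0.59  -0.138  0.076] [  42.3 -148.3]
sledrear-50 side side [ 0.495 -0.14   0.076] [ -51.9 -145.2]
press [ 0.5483 -0.1619  0.042 ]
sledrear [ 0.5464 -0.124   0.061 ]
home rear [0.5391 0.0258 0.061 ]
```

Fit residuals are under 1 px. The sled rear comes out near (0.546, −0.124), and the jar ray at rack y ≈ −56 mm agrees with the expected −52 mm. With the jaws along rack x, the 190 mm body has about 14 mm to spare against the green look-alike, so I'll press 4 mm toward +x. First I arc over high with the fingers closed.

Request:
play_rows --pt "0 0 5 0 0 -0.061 0" --pt "4.3 -2.9 0 0 0 -0.061 0" --pt "4.3 -2.9 0 0 0 -0.061 0" --pt "4.3 -2.9 0 0 0 -0.061 0" --pt "4.3 -2.9 0 0 0 -0.061 0" --pt "4.3 -2.9 0 0 0 -0.061 0" --pt "2.5 -4.2 0 0 0 -0.061 0" --pt "2.5 -4.2 0 0 0 -0.061 0" --pt "2.5 -4.2 0 0 0 -0.061 0" --pt "2.5 -4.2 0 0 0 -0.061 0" --pt "2.5 -4.2 0 0 0 -0.061 0" --pt "2.5 -4.2 0 0 0 -0.061 0" --pt "0 -4.5 0 0 0 -0.061 0" --pt "0 -4.5 0 0 0 -0.061 0" --pt "0 -4.5 0 0 0 -0.061 0" --pt "0 -4.5 0 0 0 -0.061 0" --pt "0 -4.5 0 0 0 -0.061 0" --pt "0 -4.5 0 0 0 -0.061 0" --pt "0 -4.5 0 0 0 -0.061 0" --pt "0 -4.5 0 0 0 -0.061 0"

```text
time: 2.6
ee_pos: [0.5481, -0.1608, 0.2479]
eef_rot: [1.0, 0.026, -0.0, -0.0]
ft_force: [-0.1, -0.4, -0.5]
width: 0.0003
```

Request:
play_rows --pt "0.4 -0.3 -4 0 0 0 0" --pt "0 0 -4 0 0 0 0" --pt "0 0 -4 0 0 0 0" --pt "0 0 -3 0 0 0 0" --pt "0 0 -2 0 0 0 0" --pt "0 0 0 0 0 0 0"

```text
time: 3.35
ee_pos: [0.5511, -0.1622, 0.0766]
eef_rot: [1.0, 0.026, -0.002, -0.0]
ft_force: [0.5, -0.2, 0.5]
width: 0.0004
```

Run:
```python
from bench import r
import cv2, numpy as np
L=[]
for n,(a,b,c,d) in(("scene",(100,250,180,380)),("side",(160,310,170,370))):
    i=r.camera(n)["img"][a:b,c:d,::-1]; L.append(cv2.convertScaleAbs(cv2.resize(i,(400,300),interpolation=cv2.INTER_CUBIC),alpha=1.5))
w=cv2.resize(r.camera("wrist")["img"][:,:,::-1],(400,300))
cv2.imwrite("pics/t1.png",np.vstack([np.hstack(L),np.hstack([w,0*w])]))
```

```text
(no output)
```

View pics/t1.png

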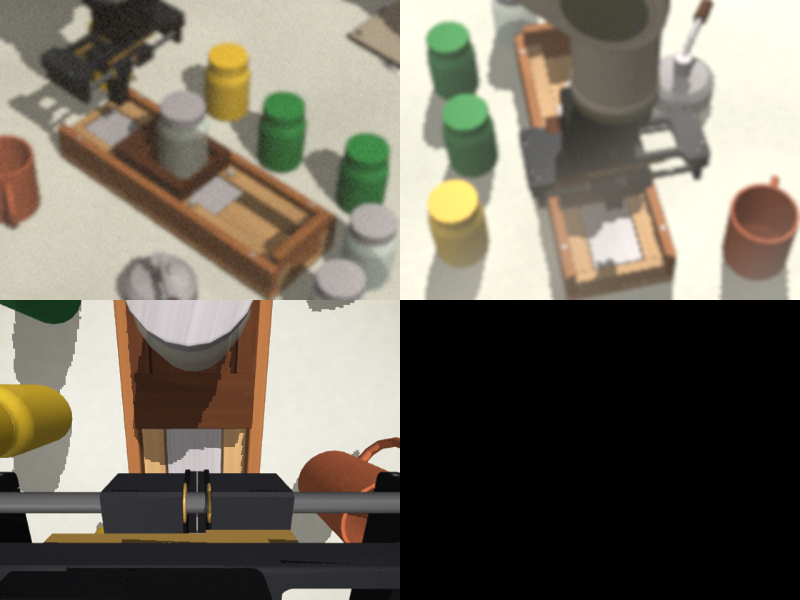

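The fingers hang over the plate behind the sled (wrist mosaic ≈(197,500)), the sled's rear edge is at wrist row ≈428, and the jar's cap is ahead. I'll measure the sled rear and the camera's position from the wrist view.

Run:
```python
from bench import r
import numpy as np
k=r.camera("wrist");T=k["camera_from_world"];C=-T[:3,:3].T@T[:3,3];p=np.load("pose.npy");c,s=np.cos(p[2]),np.sin(p[2])
def rk(X): q=X[:2]-p[:2]; return (np.array([c*q[0]+s*q[1],-s*q[0]+c*q[1],X[2]])*1e3).round(1)
print("cam",rk(C),"tcp",rk(r.read_state()["ee_pos"]))
for n,u,z in(("sled rear L",(135,428),.076),("sled rear R",(250,428),.076),("rear topedge L?",(135,374),.076),("plate L",(167,432),.042),("plate R",(222,432),.042),("wall outL",(131,472),.059),("wall outR",(262,472),.059)):
    d=T[:3,:3].T@np.linalg.inv(k["K"])@np.r_[u[0]*1.4,(u[1]-300)*1.4,1]; print(n,rk(C+d*(z-C[2])/d[2]))
```

```text
cam [  4.4 -98.6 265.2] tcp [   4.7 -171.    79.2]
sled rear L [ -47.9 -132.9   76. ]
sled rear R [  50.2 -132.4   76. ]
rear topedge L? [-44.9 -89.1  76. ]
plate L [ -25.2 -143.    42. ]
plate R [  30.4 -142.7   42. ]
wall outL [ -59.4 -179.7   59. ]
wall outR [  69.1 -179.1   59. ]
```

The sled rear reads −132.6 mm against −132 expected, and the lateral position is within a few mm. Now press.

Request:
play_rows --pt "0 0 -1.5 0 0 0 0" --pt "0 0 -1.3 0 0 0 0" --pt "0 0 -0.5 0 0 0 0" --pt "0 0 -0.4 0 0 0 0" --pt "0 0 -0.3 0 0 0 0" --pt "0 0 0 0 0 0 0" --pt "0 0 0 0 0 0 0"

```text
time: 4.42
ee_pos: [0.5526, -0.1625, 0.0383]
eef_rot: [1.0, 0.026, 0.0, -0.0]
ft_force: [-0.3, 0.1, -0.4]
width: 0.0005
```

Request:
play_rows --pt "0 0 -0.3 0 0 0 0" --pt "0 0 0 0 0 0 0" --pt "0 0 0 0 0 0 0"

```text
time: 4.8
ee_pos: [0.5524, -0.1625, 0.0351]
eef_rot: [1.0, 0.026, 0.0, -0.0]
ft_force: [1.0, -0.2, 0.2]
width: 0.0004
```

Request:
play_rows --pt "0 0 -0.2 0 0 0 0" --pt "0 0 0 0 0 0 0" --pt "0 0 0 0 0 0 0"

```text
time: 5.18
ee_pos: [0.5524, -0.1625, 0.0331]
eef_rot: [1.0, 0.026, 0.0, -0.0]
ft_force: [-0.6, 0.4, 0.0]
width: 0.0003
```

No force at z = 0.033, so I'll look before going deeper.

Run:
```python
from bench import r
import cv2, numpy as np
a=r.camera("scene")["img"][110:200,190:310,::-1]; w=r.camera("wrist")["img"][:,:,::-1]; s=r.read_state(); print(s["ee_pos"],s["ft_force"],s["torque"])
cv2.imwrite("pics/t2.png",np.hstack([cv2.convertScaleAbs(cv2.resize(a,(400,300),interpolation=cv2.INTER_CUBIC),alpha=1.5),cv2.resize(w[110:350,130:450],(400,300))]))
```

```text
[ 0.55243309 -0.16247528  0.03311163] [-0.78482759 -1.38421482  0.56417143] [-0.07071292  0.01587469  0.01588097]
```

View pics/t2.png

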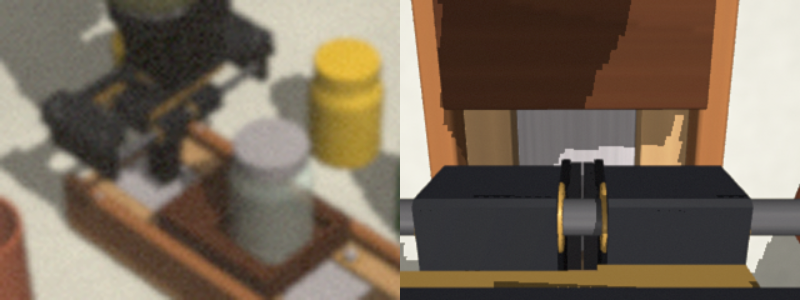

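The fingertips sit over the plate and appear not yet on it, so the rack may be a little lower than assumed. I'll keep lowering in small steps and watch the force.

Request:
play_rows --pt "0 0 -0.2 0 0 0 0" --pt "0 0 0 0 0 0 0" --pt "0 0 0 0 0 0 0"

```text
time: 5.65
ee_pos: [0.5524, -0.1625, 0.031]
eef_rot: [1.0, 0.027, 0.0, 0.0]
ft_force: [-0.5, 0.5, 0.9]
width: 0.0004
```

Request:
play_rows --pt "0 0 -0.2 0 0 0 0" --pt "0 0 0 0 0 0 0" --pt "0 0 0 0 0 0 0"

```text
time: 6.02
ee_pos: [0.5524, -0.1625, 0.0291]
eef_rot: [1.0, 0.026, 0.0, 0.0]
ft_force: [-0.3, 0.2, 0.5]
width: 0.0007
```

Request:
play_rows --pt "0 0 -0.2 0 0 0 0" --pt "0 0 0 0 0 0 0" --pt "0 0 0 0 0 0 0"

```text
time: 6.4
ee_pos: [0.5523, -0.1625, 0.027]
eef_rot: [1.0, 0.026, -0.0, -0.0]
ft_force: [0.0, 0.3, 0.9]
width: 0.0005
```

Run:
```python
import fit; from fit import *
fit.P=P[2:10]
w0=fit.w; fit.w=lambda p,X:w0(p,X)+np.array([0,0,p[3]])
b=least_squares(f,[.54,.008,.045,0]); print(b.x,b.cost)
from bench import r; s=r.read_state(); print(s["ee_pos"],s["ft_force"])
```

```text
[ 0.53967332  0.0077622   0.05011357 -0.00062166] 0.7744018558324404
[ 0.55233234 -0.16249273  0.02702515] [0.04642883 0.34408757 0.85989721]
```

Run:
```python
from bench import r
import cv2, numpy as np
k=r.camera("scene"); i=np.ascontiguousarray(k["img"][:,:,::-1]); s=r.read_state()
def pr(X): q=k["K"]@(k["camera_from_world"]@np.r_[X,1])[:3]; return q[:2]/q[2]
u=pr(s["ee_pos"]); print("tcp px",u, "up30",pr(s["ee_pos"]+[0,0,.03]))
def crop(im,x,y,w,h): return cv2.convertScaleAbs(cv2.resize(im[y:y+h,x:x+w],(400,300),interpolation=cv2.INTER_CUBIC),alpha=1.6)
o=cv2.imread("pics/scene0.png")
A=crop(i,205,120,80,60); c=((u-[205,120]+.5)*5).astype(int); cv2.drawMarker(A,tuple(map(int,c)),(0,0,255),0,12,1)
cv2.imwrite("pics/t3.png",np.vstack([np.hstack([A,crop(o,205,120,80,60)]),np.hstack([crop(i,260,170,60,45),crop(o,260,170,60,45)])]))
```

```text
tcp px [239.47158163 170.49727604] up30 [238.94560384 162.52366258]
```

View pics/t3.png

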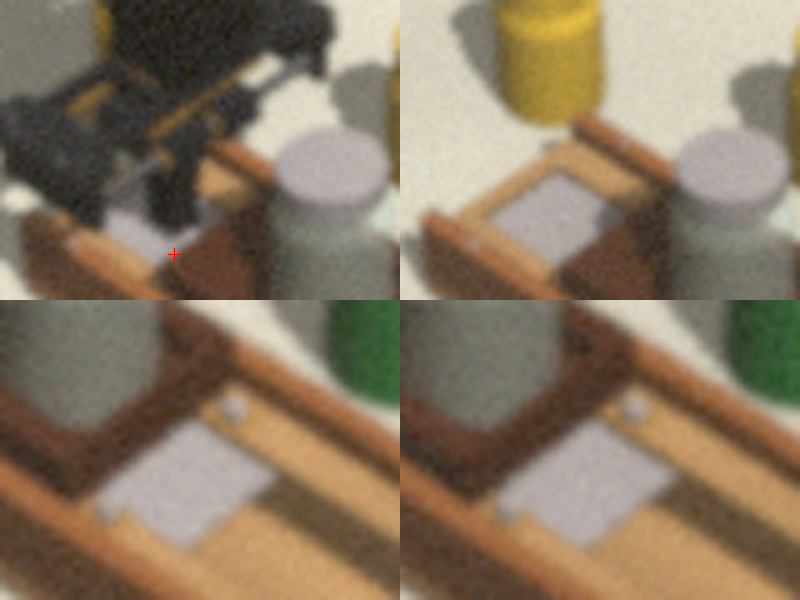

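The pins are still up. The visible fingertip (crop (172,232)) is about 4 px, or ~16 mm, above the projected TCP (174,253). So the real tips sit higher than reported and are only just reaching the plate. I'll continue by force.

Request:
play_rows --pt "0 0 -0.2 0 0 0 0" --pt "0 0 0 0 0 0 0" --pt "0 0 0 0 0 0 0"

```text
time: 6.82
ee_pos: [0.5523, -0.1625, 0.025]
eef_rot: [1.0, 0.026, 0.0, -0.0]
ft_force: [0.2, 0.3, -0.8]
width: 0.0006
```

Request:
play_rows --pt "0 0 -0.2 0 0 0 0" --pt "0 0 0 0 0 0 0" --pt "0 0 0 0 0 0 0"

```text
time: 7.2
ee_pos: [0.5524, -0.1625, 0.023]
eef_rot: [1.0, 0.026, 0.0, 0.0]
ft_force: [-0.2, -0.2, 0.2]
width: 0.0004
```

Request:
play_rows --pt "0 0 -0.2 0 0 0 0" --pt "0 0 0 0 0 0 0" --pt "0 0 0 0 0 0 0"

```text
time: 7.58
ee_pos: [0.5523, -0.1625, 0.021]
eef_rot: [1.0, 0.026, -0.0, -0.0]
ft_force: [-0.1, -0.8, 0.5]
width: 0.0008
```

Request:
play_rows --pt "0 0 -0.2 0 0 0 0" --pt "0 0 0 0 0 0 0" --pt "0 0 0 0 0 0 0"

```text
time: 7.95
ee_pos: [0.5523, -0.1625, 0.0191]
eef_rot: [1.0, 0.026, 0.0, -0.0]
ft_force: [-0.3, -0.6, -0.3]
width: 0.0001
```

Request:
play_rows --pt "0 0 -0.2 0 0 0 0" --pt "0 0 0 0 0 0 0" --pt "0 0 0 0 0 0 0"

```text
time: 8.32
ee_pos: [0.5526, -0.1625, 0.0173]
eef_rot: [1.0, 0.026, 0.0, 0.0]
ft_force: [-0.4, -0.3, 2.8]
width: 0.0004
```

Run:
```python
from bench import r
import cv2, numpy as np
k=r.camera("scene"); i=np.ascontiguousarray(k["img"][:,:,::-1]); s=r.read_state()
def pr(X): q=k["K"]@(k["camera_from_world"]@np.r_[X,1])[:3]; return q[:2]/q[2]
u=pr(s["ee_pos"]); print("tcp px",u,s["ee_pos"],s["ft_force"])
def crop(im,x,y,w,h): return cv2.convertScaleAbs(cv2.resize(im[y:y+h,x:x+w],(400,300),interpolation=cv2.INTER_CUBIC),alpha=1.6)
o=cv2.imread("pics/scene0.png")
A=crop(i,205,130,80,60); c=((u-[205,130]+.5)*5).astype(int); cv2.drawMarker(A,tuple(map(int,c)),(0,0,255),0,12,1)
k=r.camera("wrist"); i2=k["img"][:,:,::-1]; print("wrist tcp px",pr(s["ee_pos"]))
cv2.imwrite("pics/t4.png",np.vstack([np.hstack([A,cv2.resize(i2,(400,300))]),np.hstack([crop(i,260,170,60,45),crop(o,260,170,60,45)])]))
```

```text
tcp px [239.57587437 173.05702843] [ 0.55256639 -0.16256183  0.01730235] [-1.27833835 -0.05000316  3.68797038]
wrist tcp px [274.79400266 239.94119201]
```

View pics/t4.png

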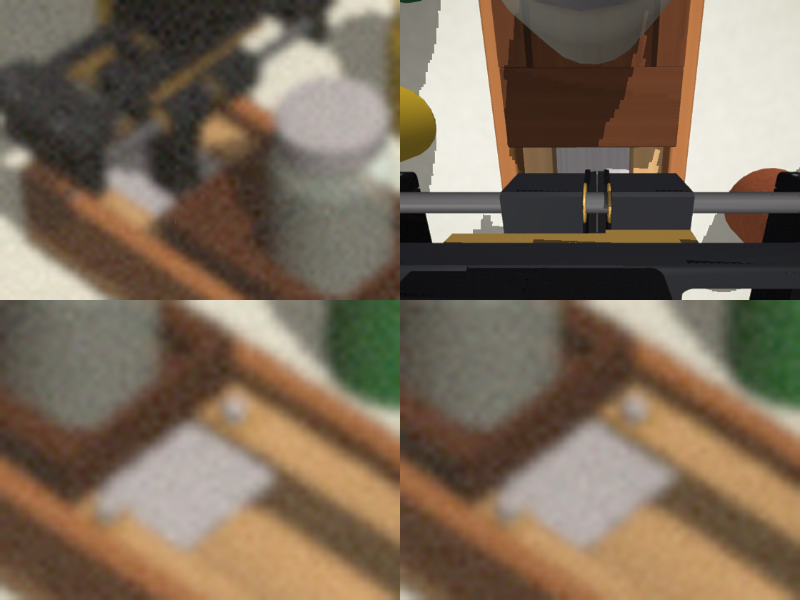

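Run:
```python
from bench import r
import numpy as np
s=r.read_state(); print(s["ee_pos"],s["ft_force"],s["torque"])
for n in("wrist","scene"):
  k=r.camera(n); T=k["camera_from_world"]
  if n=="wrist": print("view dir",T[2,:3])
  for h in(0,.012,.024,.05,.07):
    for dy in(0,.0095,.0375):
      q=k["K"]@(T@np.r_[s["ee_pos"]+[0,dy,h],1])[:3]; q=q[:2]/q[2]
      print(n,h,dy,np.round(q,1), "mosaic", np.round(q/1.4,0) if n=="wrist" else np.round((q-[205,130])*5,0))
```

```text
[ 0.55256748 -0.16255648  0.01728776] [-1.08612379 -0.72459277  3.30742224] [-0.08887967  0.09823507  0.00875347]
view dir [ 0.01488591 -0.26428074 -0.96433091]
wrist 0 0 [274.8 239.9] mosaic [196. 171.]
wrist 0 0.0095 [275.6 225.7] mosaic [197. 161.]
wrist 0 0.0375 [278.1 181.5] mosaic [199. 130.]
wrist 0.012 0 [274.8 247.3] mosaic [196. 177.]
wrist 0.012 0.0095 [275.6 232.2] mosaic [197. 166.]
wrist 0.012 0.0375 [278.3 185.5] mosaic [199. 132.]
wrist 0.024 0 [274.7 255.6] mosaic [196. 183.]
wrist 0.024 0.0095 [275.7 239.7] mosaic [197. 171.]
wrist 0.024 0.0375 [278.5 189.9] mosaic [199. 136.]
wrist 0.05 0 [274.6 278. ] mosaic [196. 199.]
wrist 0.05 0.0095 [275.7 259.7] mosaic [197. 186.]
wrist 0.05 0.0375 [279.1 202.2] mosaic [199. 144.]
wrist 0.07 0 [274.6 301. ] mosaic [196. 215.]
wrist 0.07 0.0095 [275.8 280.5] mosaic [197. 200.]
wrist 0.07 0.0375 [279.7 215. ] mosaic [200. 154.]
scene 0 0 [239.6 173.1] mosaic [173. 215.]
scene 0 0.0095 [241.8 174.7] mosaic [184. 224.]
scene 0 0.0375 [248.5 179.7] mosaic [217. 249.]
scene 0.012 0 [239.4 169.9] mosaic [172. 200.]
scene 0.012 0.0095 [241.6 171.6] mosaic [183. 208.]
scene 0.012 0.0375 [248.3 176.6] mosaic [217. 233.]
scene 0.024 0 [239.2 166.8] mosaic [171. 184.]
scene 0.024 0.0095 [241.4 168.4] mosaic [182. 192.]
scene 0.024 0.0375 [248.2 173.4] mosaic [216. 217.]
scene 0.05 0 [238.7 159.8] mosaic [168. 149.]
scene 0.05 0.0095 [241.  161.4] mosaic [180. 157.]
scene 0.05 0.0375 [247.8 166.4] mosaic [214. 182.]
scene 0.07 0 [238.3 154.3] mosaic [167. 121.]
scene 0.07 0.0095 [240.6 155.9] mosaic [178. 130.]
scene 0.07 0.0375 [247.5 160.9] mosaic [213. 155.]
```

Both views put the real tips 24 mm short of the reported TCP: the wrist finger edge is at row 171, and in the scene view the tip is about 24 mm above the marker. Contact at 0.0175 with ~3.5 N matches the plate at 42 mm. So the plate's bottom is near reported z ≈ 0.0055, and I keep pressing.

Request:
play_rows --pt "0 0 -0.3 0 0 0 0" --pt "0 0 -0.3 0 0 0 0" --pt "0 0 0 0 0 0 0" --pt "0 0 0 0 0 0 0"

```text
time: 9.02
ee_pos: [0.5526, -0.1626, 0.0111]
eef_rot: [1.0, 0.026, 0.0, 0.0]
ft_force: [0.3, -0.1, 7.0]
width: 0.0004
```

Request:
play_rows --pt "0 0 -0.3 0 0 0 0" --pt "0 0 -0.2 0 0 0 0" --pt "0 0 0 0 0 0 0" --pt "0 0 0 0 0 0 0"

```text
time: 9.52
ee_pos: [0.5526, -0.1626, 0.0063]
eef_rot: [1.0, 0.026, 0.0, 0.0]
ft_force: [-1.5, -0.7, 7.6]
width: 0.0005
```

Request:
play_rows --pt "0 0.2 -0.1 0 0 0 0" --pt "-0.05 0.5 0 0 0 0 0" --pt "0 0.8 0 0 0 0 0" --pt "-0.05 0.6 0 0 0 0 0" --pt "0 0.4 0 0 0 0 0" --pt "-0.03 0.2 0 0 0 0 0" --pt "0 0.2 0 0 0 0 0" --pt "0 0.2 0 0 0 0 0" --pt "0 0.3 0 0 0 0 0" --pt "0 0.3 0 0 0 0 0"

```text
time: 10.78
ee_pos: [0.5517, -0.1283, 0.0059]
eef_rot: [1.0, 0.026, 0.001, 0.002]
ft_force: [-1.3, -8.8, 9.9]
width: 0.0009
```

Request:
play_rows --pt "0 0.3 0 0 0 0 0" --pt "-0.05 0.4 0 0 0 0 0" --pt "0 0.4 0 0 0 0 0" --pt "-0.05 0.4 0 0 0 0 0" --pt "0 0.4 0 0 0 0 0"

```text
time: 11.4
ee_pos: [0.5509, -0.1092, 0.0059]
eef_rot: [1.0, 0.026, 0.001, 0.002]
ft_force: [0.0, -8.7, 8.9]
width: 0.0003
```

The sled moves at a steady ~8.7 N with no jam. Continue toward home.

Request:
play_rows --pt "-0.1 0.5 0 0 0 0 0" --pt "0 0.6 0 0 0 0 0" --pt "-0.1 0.7 0 0 0 0 0" --pt "0 0.7 0 0 0 0 0" --pt "-0.1 0.7 0 0 0 0 0" --pt "0 0.7 0 0 0 0 0" --pt "-0.1 0.7 0 0 0 0 0" --pt "0 0.7 0 0 0 0 0" --pt "-0.1 0.7 0 0 0 0 0" --pt "0 0.7 0 0 0 0 0" --pt "-0.1 0.7 0 0 0 0 0" --pt "0 0.7 0 0 0 0 0" --pt "-0.05 0.7 0 0 0 0 0" --pt "0 0.5 0 0 0 0 0" --pt "0 0.5 0 0 0 0 0" --pt "0 0.3 0 0 0 0 0" --pt "0 0 0 0 0 0 0"

```text
time: 13.52
ee_pos: [0.5446, -0.008, 0.0059]
eef_rot: [1.0, 0.026, 0.001, 0.001]
ft_force: [-0.2, -8.4, 12.0]
width: 0.0006
```

Now creep to the end block while watching the force.

Request:
play_rows --pt "-0.05 0.4 0 0 0 0 0" --pt "0 0.4 0 0 0 0 0" --pt "0 0.4 0 0 0 0 0" --pt "-0.05 0.3 0 0 0 0 0" --pt "0 0.3 0 0 0 0 0" --pt "0 0.3 0 0 0 0 0"

```text
time: 14.28
ee_pos: [0.5437, 0.0125, 0.0059]
eef_rot: [1.0, 0.025, 0.001, 0.001]
ft_force: [0.1, -10.0, 12.9]
width: 0.0003
```

Request:
play_rows --pt "0 0.2 0 0 0 0 0" --pt "0 0.1 0 0 0 0 0" --pt "0 0 0 0 0 0 0"

```text
time: 14.65
ee_pos: [0.5437, 0.0136, 0.0059]
eef_rot: [1.0, 0.025, 0.001, 0.002]
ft_force: [-0.0, -14.1, 12.8]
width: 0.0006
```

Request:
play_rows --pt "0 0.2 0 0 0 0 0" --pt "0 0.1 0 0 0 0 0" --pt "0 0 0 0 0 0 0"

```text
time: 15.02
ee_pos: [0.5436, 0.0135, 0.006]
eef_rot: [1.0, 0.023, 0.001, 0.004]
ft_force: [-0.7, -24.6, 13.1]
width: 0.0006
```

Run:
```python
from bench import r
import cv2, numpy as np
s=r.read_state(); print(s["ee_pos"],s["ft_force"])
def crop(im,x,y,w,h,a=1.6): return cv2.convertScaleAbs(cv2.resize(im[y:y+h,x:x+w],(400,300),interpolation=cv2.INTER_CUBIC),alpha=a)
i=r.camera("scene")["img"][:,:,::-1]; v=r.camera("wrist")["img"][:,:,::-1]
cv2.imwrite("pics/t5.png",np.hstack([crop(i,260,150,120,90),crop(v,0,0,560,420,1)]))
```

```text
[0.54364955 0.01354727 0.00596076] [ -0.66576991 -24.64861347  13.14382276]
```

View pics/t5.png

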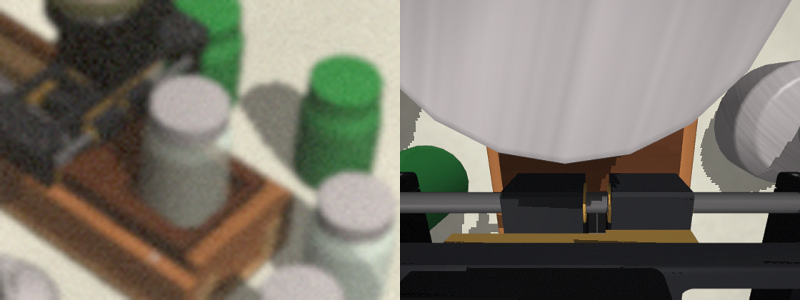

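The sled sits against the end block in the scene view. Force rose to 24.6 N with no more motion, so it is home. I back off slightly and lift straight up.

Request:
play_rows --pt "0 -0.4 0 0 0 0 0" --pt "0.02 -0.4 0 0 0 0 0" --pt "0 0 0 0 0 0 0" --pt "0 0 0.4 0 0 0 0" --pt "0 0 0.4 0 0 0 0" --pt "0 0 0.4 0 0 0 0" --pt "0 0 0.5 0 0 0 0" --pt "0 0 1 0 0 0 0" --pt "0 0 2 0 0 0 0" --pt "0 0 3 0 0 0 0" --pt "0 0 4 0 0 0 0" --pt "0 0 4 0 0 0 0" --pt "0 0 4 0 0 0 0"

```text
time: 16.75
ee_pos: [0.5422, 0.0134, 0.2036]
eef_rot: [1.0, 0.026, -0.0, -0.0]
ft_force: [0.4, 0.9, 0.1]
width: 0.0006
```

Request:
play_rows --pt "0 -4 0 0 0 0 0" --pt "0 -5 0 0 0 0 0" --pt "0 -5 0 0 0 0 0" --pt "0 -5 0 0 0 0 0" --pt "0 -4 0 0 0 0 0" --pt "0 0 0 0 0 0 0" --pt "0 0 0 0 0 0 0"

```text
time: 17.62
ee_pos: [0.5427, -0.2156, 0.2019]
eef_rot: [1.0, 0.027, -0.0, -0.0]
ft_force: [-0.2, 0.2, -0.8]
width: 0.0008
```

Run:
```python
from bench import r
import cv2, numpy as np
s=r.read_state(); print(s["time"],s["ee_pos"],s["ft_force"])
def crop(im,x,y,w,h,a=1.6): return cv2.convertScaleAbs(cv2.resize(im[y:y+h,x:x+w],(400,300),interpolation=cv2.INTER_CUBIC),alpha=a)
i=r.camera("scene"); d=r.camera("side")["img"][:,:,::-1]; v=r.camera("wrist")["img"][:,:,::-1]; T,K=i["camera_from_world"],i["K"]; i=i["img"][:,:,::-1]
from fit import w; p=np.load("pose.npy")
for n,X in(("pin-",(-.037,0,.053)),("pin+",(.037,0,.053)),("home rear -50",(-.05,.018,.076)),("home rear +50",(.05,.018,.076))):
    q=K@(T@np.r_[w(p,X),1])[:3]; q=q[:2]/q[2]; print(n,q.round(1),"crop",((q-[240,160])*5).round())
cv2.imwrite("pics/t6.png",np.vstack([np.hstack([crop(i,240,160,80,60),crop(d,210,150,140,105,1.3)]),np.hstack([crop(v,0,0,560,420,1),crop(i,150,100,280,210,1.3)])]))
```

```text
17.625 [ 0.5426751  -0.21560487  0.20194963] [-0.23539924  0.20246859 -0.79052975]
pin- [294.9 185.7] crop [275. 129.]
pin+ [275.9 200.3] crop [179. 202.]
home rear -50 [303.6 180.2] crop [318. 101.]
home rear +50 [277.6 200.3] crop [188. 201.]
```

View pics/t6.png

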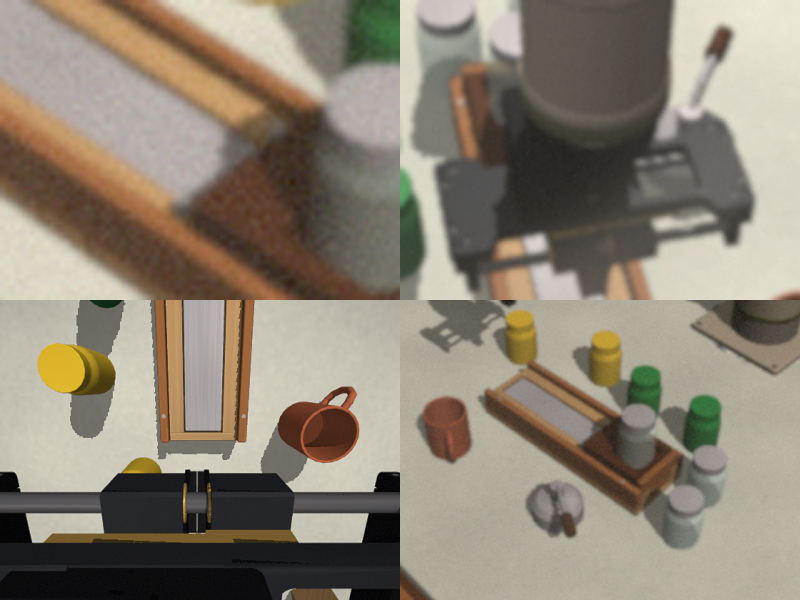

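```bash
python3 -c "
from bench import r
print(r.close_job())"
```

```text
the job is handed in; nothing more can be done
None
```

The sled is home against the end block with its jar still standing in its seat, and the job is handed in at about 17.6 s. I pressed the spring plate down with the closed fingertips, pushed the sled past the pins, then backed off a few mm and lifted straight up so the plate could spring back.

- **Home position:** the push force rose to 24.6 N with no further motion. In the last picture the sled's rear lies where the fitted rack pose puts it at home.
- **Pins:** grey marks show at both places where the raised pins should stand, just behind the sled. The picture is blurry there, so this is a reading by eye.
- **Bystanders:** the spare jars, mug, seamer and the green and yellow jars appear where they were. After the arm backed away, the tool force read about zero.

- **Disagreement in tool length:** the plate was first touched at a reported tool height of 17.5 mm instead of 42 mm. The scene and wrist cameras both showed the real fingertips about 24 mm short of the reported tool point, so I set the pressing depth by force and the pictures.
- **Small mismatch:** the sled stopped about 3 mm short of the world y I had predicted (13.5 mm against 16.4 mm). I put this down to small fit and fingertip errors.

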